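Set out the specimen case for its record photograph

TASK

Make the specimen case ready for its record photograph: open its lid until it rests back on its stop, then put every specimen plate that is on the counter, label up, into the recess of its own colour and press it down until it sits level and fully down. Leave the scale rule lying flat on the counter, flush along the front face of the case and not sticking out past either end; do not knock over the brown jar that stands nearby.

Things in the scene. Friction and masses are not known exactly. Their poses are not given: they have to be found in the camera images.
- lid (a joint): angle of the specimen case's hinged wooden lid: 0 = shut, 1.8 = open, leaning back on its stop. It falls shut below about 1.5 and falls open beyond about 1.65. 250 g.
- lid_handle (a point): centre of the lid's handle: a steel round bar 10 mm thick and 100 mm long, parallel to the case's front, standing 35 mm out from the lid's front edge on two end posts (44 mm above the counter when shut). It swings with the lid; when the lid is open the bar is at its upper edge.
- lid_hinge (a point): middle of the lid's hinge line, on the upper rear edge of the case base, 35 mm above the counter; the hinge axis runs along the case's y; the handle bar is 200 mm from it. The lid is 165 mm deep, 250 mm wide and 18 mm thick.
- case: the wooden specimen case, fixed to the counter: a solid base 165 mm deep (its x) by 250 mm wide (its y) by 35 mm high, with four square recesses in its upper face (under the lid). Origin: centre of the underside; its -x side is the front, +x the hinge side.
- case_front (a point): middle of the lower edge of the case's flat front face (250 mm wide, 35 mm high); axes as the case's: -x points out of the face, y runs along it.
- plate_red: specimen plate, a red block 50 x 50 x 18 mm with a beetle on a pale label on top; 70 g. May be absent. Origin: centre of the underside, z up out of the label.
- plate_yellow: specimen plate, a yellow block 50 x 50 x 18 mm with six seeds on a pale label on top; 70 g. May be absent. Origin: centre of the underside, z up out of the label.
- plate_green: specimen plate, a green block 50 x 50 x 18 mm with a leaf on a pale label on top; 70 g. May be absent. Origin: centre of the underside, z up out of the label.
- plate_blue: specimen plate, a blue block 50 x 50 x 18 mm with a shell on a pale label on top; 70 g. May be absent. Origin: centre of the underside, z up out of the label.
- pocket_red (a point): red recess (red flap and band): where the red plate's underside centre belongs, 27 mm above the counter, 8 mm below the case's upper face. 56 x 56 mm, square to the case. Its floor is a stiff flap hinged at the +x edge, starting 0.09 to 0.13 rad tilted, -x edge up; it bears a plate, and goes level and stays so when pressed with 2 to 10 N near -x. Plate then stands 10 mm proud.
- pocket_yellow (a point): yellow recess (yellow flap and band): where the yellow plate's underside centre belongs, 27 mm above the counter, 8 mm below the case's upper face. 56 x 56 mm, square to the case. Its floor is a stiff flap hinged at the +x edge, starting 0.09 to 0.13 rad tilted, -x edge up; it bears a plate, and goes level and stays so when pressed with 2 to 10 N near -x. Plate then stands 10 mm proud.
- pocket_green (a point): green recess (green flap and band): where the green plate's underside centre belongs, 27 mm above the counter, 8 mm below the case's upper face. 56 x 56 mm, square to the case. Its floor is a stiff flap hinged at the +x edge, starting 0.09 to 0.13 rad tilted, -x edge up; it bears a plate, and goes level and stays so when pressed with 2 to 10 N near -x. Plate then stands 10 mm proud.
- pocket_blue (a point): blue recess (blue flap and band): where the blue plate's underside centre belongs, 27 mm above the counter, 8 mm below the case's upper face. 56 x 56 mm, square to the case. Its floor is a stiff flap hinged at the +x edge, starting 0.09 to 0.13 rad tilted, -x edge up; it bears a plate, and goes level and stays so when pressed with 2 to 10 N near -x. Plate then stands 10 mm proud.
- rule: scale rule: an aluminium bar 160 mm long (its x) by 50 mm wide (its y) by 6 mm thick, with black tick blocks, and on top along its middle a black grip rib 100 mm long, 10 mm wide and 14 mm high (rib top 20 mm above the underside). 150 g. Origin: centre of the underside.
- jar: closed brown specimen jar with a yellow cap, 72 mm across, 120 mm high, standing on the counter; not to be knocked over. Origin: centre of the underside.
Mind the look-alikes: they are no part of the job. Leave any pink or purple look-alike of the plate_green alone.

How it is judged:
By the outcome, as a careful person would: the job done as asked, in the order asked, and still so for the second after the job is handed in, with the robot touching nothing.
Of plate_red, plate_yellow, plate_green, plate_blue only 3 to 4 are there at a start; the rules pass over those that are not, and their reading is None.
At some moment in a run one of plate_red, plate_yellow, plate_green, plate_blue, rule may be knocked a few centimetres aside while the robot is not near it.
Once in a run the grip may slacken for a moment while it holds something.
It also fails if it takes over 208 s, if anything falls off the work surface, if the arm or the gripper's body presses on something with over 40 N, if the wrist force passes 120 N, or if a joint passes its speed limit or range.

ROBOT

A 6-joint arm with a two-finger parallel gripper is mounted at the origin on the work surface. World frame = base frame: x ahead of the robot, y to its left, z up, the work surface at z = 0. Lengths are in m, angles in rad, forces in N, time in s.
With the tool pointing down it reaches from about 0.375 to 0.975 m from the base axis. Payload 3.8 kg.
Tool frame: the origin (TCP) lies midway between the tips of the shut fingers; the grasp point (between the pads) lies 19 mm behind it; z points along the fingers, y is the line along which they close (so a half turn about z gives the same grasp; the last joint's range is limited). The gripper opens to 88 mm and grips with 3 to 60 N. Pads are 18 mm wide; open, the fingers measure 123 mm over their backs; the gripper's body (75 mm by 187 mm) begins 45 mm behind the grasp point.
Start: joints at [-1.245, 0.264, 1.604, -0, 1.274, -0.037], TCP at [0.24, -0.631, 0.239] pointing down, gripper open.
Joint ranges: [-2.63, 2.63], [-0.94, 2.18], [0.31, 2.57], [-1.31, 4.45], [0, 2.66], [-2.55, 2.55]. Speed limits (rad/s): [2.57, 2.57, 3.14, 3.14, 3.14, 3.14].

INTERFACE

Orientations are given as a rotation vector (axis times angle).
In Python, from cell import manip, inverse_kinematics, cams, order gives the robot as it stands. Calls block until the motion is done:
- manip.move_pose(position, orientation): joint-space move of the TCP to a pose.
- manip.move_linear(position, rate=0.15, rot=None): straight line of the TCP; rot=None keeps the orientation; rate is the mean speed in m/s.
- manip.set_joints(angles): joint-space move.
- manip.set_gripper(opening, force=None): finger opening in m; force is the grip in N (None keeps the last); returns when the fingers have stopped.
- manip.dwell(seconds).
- inverse_kinematics(position, orientation): joint angles nearest the present ones, or None.
- manip.state(): the state.
- cams.capture(name): name is "side" or "top"; returns a dict with "image" (420x560x3 uint8, blue, green, red), "z_map" (420x560 float32, m along the optical axis (not along the pixel's ray), 0 where there is no reading), "intrinsics" (3x3 intrinsics, pixels), "k1" (the pictures are not rectified: a ray, as slopes to the right and down, at radius r is drawn at 1 + k1 r^2 times it, then the intrinsics apply), "position" and "orientation" of the camera in the world. Camera axes: x right, y down, z forward; pixel columns grow to the right and rows downward; lengths in m; the calibration is good to about 2 mm. A picture is of the moment at which its call begins.
A pose or a line that the arm cannot do raises manip.IKError and nothing moves.
- order.close_job(): hands the job in; it is judged then, once.
The state is a dict: "clock": time; "joint_pos": joint angles; "joint_velocities": joint speeds; "tau": joint torques, N m; "tool_pos": TCP position; "tcp_rot": TCP orientation; "contact_force": force on the tool from outside, world axes, zero at the start; "moment": the same for the moment, N m; "gripper_width": finger opening in m; "grasp_force": force on a finger pad.
Only numpy, scipy, OpenCV 4.12 (cv2) and the standard library are available. Lean on these libraries where they do the work, as an engineer would, in place of code of your own. Each camera call takes 0.05 s, during which the arm holds its last target. There are 200 camera calls.

## Working session

There is one attempt and no reset: what is moved stays moved. The work goes in short steps, each a Python script; the robot and the scene stay as the last script left them, time stands still between calls to the robot, and variables do not carry over. Pictures are saved under pics/ and viewed, at most 14 in all, crops included, and the job is handed in when it is done.

```bash
ls; mkdir -p pics; python3 - <<'E'
from cell import manip, cams
import cv2,numpy as np
for n in ("side","top"):
    c=cams.capture(n); cv2.imwrite(f"pics/{n}0.png",c["image"]); np.save(f"pics/{n}0.npy",c,allow_pickle=True)
    print(n,c["intrinsics"].tolist(),c["k1"],c["position"],c["orientation"],(c["z_map"]>0).mean())
print(manip.state())
E
```

```text
pics
side [[442.1299498320944, 0.0, 285.980007830907], [0.0, 442.1299498320944, 202.6075509635887], [0.0, 0.0, 1.0]] -0.04940268148582924 [0.22242581 0.73592834 0.93955809] [-0.54800191  2.71824981 -1.09201895] 0.9959863945578231
top [[460.4125748896289, 0.0, 281.9723944005443], [0.0, 460.4125748896289, 209.37863363466184], [0.0, 0.0, 1.0]] -0.06438792852130028 [ 0.38801164 -0.02579283  1.30978382] [-2.11438016  2.17555952 -0.14357388] 0.9959353741496598
{'clock': 0.1, 'joint_pos': array([-1.24488027e+00,  2.64674409e-01,  1.60522628e+00,  1.26096238e-05,
        1.27370898e+00, -3.68770222e-02]), 'joint_velocities': array([-0.00091437, -0.00148994, -0.00223833, -0.00127368,  0.00099163,
        0.00021995]), 'tau': array([ 5.63308258e-04, -5.03615284e+01, -3.58072078e+01,  7.31939008e-02,
        2.33237736e-02, -4.11504038e-05]), 'tool_pos': array([ 0.23935988, -0.63044973,  0.23752083]), 'tcp_rot': array([-3.08808371e+00, -5.66387805e-01,  4.37276632e-04]), 'contact_force': array([-0.41938333, -0.57302602, -0.14661725]), 'moment': array([-0.00921781, -0.0625637 , -0.00777525]), 'grasp_force': 0.0, 'gripper_width': 0.087904333100678}
```

View pics/top0.png

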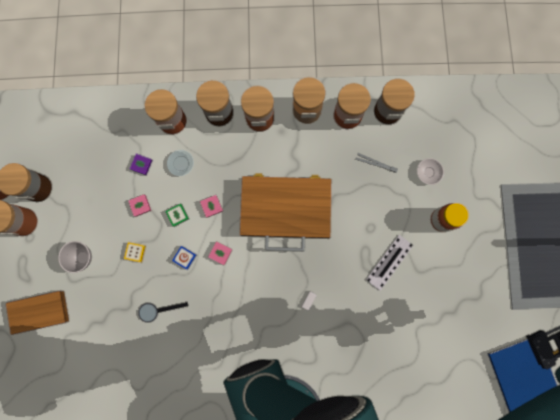

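View pics/side0.png

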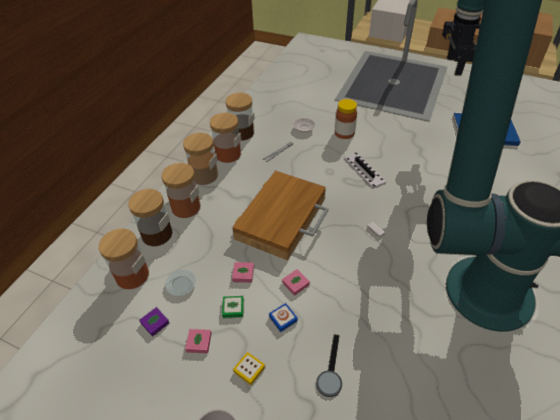

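Top view: case at about (285,207), handle bar at (278,243). Yellow plate (134,252), green (177,215), blue (184,258), rule (390,262), jar (453,216). Three pink tiles and one purple tile with leaves are look-alikes. No red plate is visible. The side view shows the same scene.

```bash
cat > H.py <<'E'
import cv2,numpy as np
from scipy.spatial.transform import Rotation as R
def cap(n,save=None):
    from cell import cams
    c=cams.capture(n)
    if save: cv2.imwrite(f"pics/{save}.png",c["image"]); np.save(f"pics/{save}.npy",c,allow_pickle=True)
    return c
def load(s): return np.load(f"pics/{s}.npy",allow_pickle=True).item()
def rays(c,uv):
    p=cv2.undistortPoints(np.array(uv,np.float64).reshape(-1,1,2),c["intrinsics"],np.array([c["k1"],0,0,0])).reshape(-1,2)
    return np.c_[p,np.ones(len(p))]@R.from_rotvec(c["orientation"]).as_matrix().T
def onplane(c,uv,z):
    d=rays(c,uv); return c["position"]+d*((z-c["position"][2])/d[:,2])[:,None]
def tri(c1,u1,c2,u2):
    d1=rays(c1,[u1])[0];d2=rays(c2,[u2])[0]
    s=np.linalg.lstsq(np.c_[d1,-d2],c2["position"]-c1["position"],rcond=None)[0]
    a=c1["position"]+s[0]*d1;b=c2["position"]+s[1]*d2
    return (a+b)/2,np.linalg.norm(a-b)
def cloud(c):
    h,w=c["z_map"].shape;v,u=np.mgrid[:h,:w]
    P=c["position"]+rays(c,np.c_[u.ravel(),v.ravel()])*c["z_map"].reshape(-1,1)
    return P.reshape(h,w,3)
def rect(xy):
    """centre, long axis angle, sizes (long, short) of the min area rect"""
    (cx,cy),(w,h),a=cv2.minAreaRect((np.asarray(xy)*1000).astype(np.float32)); a=np.radians(a)
    if h>w: w,h,a=h,w,a+np.pi/2
    return np.array([cx,cy])/1000,(a+np.pi/2)%np.pi-np.pi/2,np.array([w,h])/1000
HUE={"yellow":(22,36),"green":(50,80),"blue":(100,125)}
def blobs(c,col,box=((.2,.9),(-.2,.6)),zr=(.004,.05),amin=25):
    """contours (filled) of a colour at table-top height: list of masks"""
    hsv=cv2.cvtColor(c["image"],cv2.COLOR_BGR2HSV);lo,hi=HUE[col]
    m=cv2.inRange(hsv,(lo,110,50),(hi,255,255));P=cloud(c)
    m[~((P[...,0]>box[0][0])&(P[...,0]<box[0][1])&(P[...,1]>box[1][0])&(P[...,1]<box[1][1])&(P[...,2]>zr[0])&(P[...,2]<zr[1]))]=0
    out=[]
    for k in cv2.findContours(m,cv2.RETR_EXTERNAL,cv2.CHAIN_APPROX_NONE)[0]:
        if cv2.contourArea(k)>amin: out.append(k.reshape(-1,2))
    return sorted(out,key=lambda k:-cv2.contourArea(k))
E
python3 - <<'E'
from H import *
np.set_printoptions(precision=4,suppress=True)
C={n:load(n+"0") for n in("top","side")};P={n:cloud(c) for n,c in C.items()}
for n in P:
    p=P[n].reshape(-1,3);s=(p[:,0]>.3)&(p[:,0]<.8)&(abs(p[:,1])<.4);print(n,"table z",np.median(p[s,2]))
for col in HUE:
    for n in C:
        for k in blobs(C[n],col):
            print(col,n,k.mean(0),cv2.contourArea(k),"z90",np.percentile(P[n][k[:,1],k[:,0],2],[10,50,90]),rect(onplane(C[n],k,.018)[:,:2]))
# tall things: components of height map, top camera
for n in P:
    for lo,hi,nm in((.046,.08,"lid"),(.10,.14,"jar"),(.0035,.03,"low")):
        m=((P[n][...,2]>lo)&(P[n][...,2]<hi)&(P[n][...,0]>.25)&(P[n][...,0]<.85)&(P[n][...,1]<.65)&(P[n][...,1]>-.6)).astype(np.uint8)
        N,L,S,_=cv2.connectedComponentsWithStats(m)
        for i in range(1,N):
            if S[i,4]>80:
                q=P[n][L==i];print(nm,n,S[i],"z",np.percentile(q[:,2],[10,50,90]),*rect(q[:,:2]))
    for a,b,nm in((240,310,"bar"),):pass
big=cv2.resize(C["top"]["image"][140:300,110:430],(800,400),interpolation=cv2.INTER_CUBIC);cv2.imwrite("pics/zoom0.png",big)
E
```

```text
top table z 0.0008482912674128151
side table z 0.0007033197836534
yellow top [134.2154 251.7385] 272.5 z90 [0.0094 0.0165 0.0204] (array([0.4625, 0.4016]), np.float64(1.3309469790162893), array([0.0526, 0.0475]))
yellow side [248.6883 368.3766] 554.5 z90 [0.0055 0.0137 0.0192] (array([0.4627, 0.4061]), np.float64(-0.21660847357770407), array([0.0538, 0.0532]))
green side [232.5935 306.6179] 93.5 z90 [0.0094 0.0168 0.0192] (array([0.5659, 0.2865]), np.float64(-1.1008209655356156), array([0.0554, 0.0473]))
blue top [183.5357 257.4286] 275.0 z90 [0.016  0.0182 0.0213] (array([0.443 , 0.2609]), np.float64(1.0146768255982859), array([0.0499, 0.0481]))
blue side [282.822  316.4237] 110.0 z90 [0.007  0.0168 0.0198] (array([0.4436, 0.2656]), np.float64(-0.5598284190677365), array([0.0535, 0.0515]))
lid top [335 106  29  19 118] z [0.0497 0.0648 0.0769] [ 0.8221 -0.2132] 1.334539849642915 [0.0824 0.0373]
lid top [377 106  25  14 106] z [0.0494 0.0638 0.0765] [ 0.8245 -0.3258] 1.0529041062013924 [0.0697 0.0187]
lid top [294 108  27  12 101] z [0.0497 0.0656 0.0768] [ 0.8367 -0.0981] 1.54889049
[... 6546 characters left out ...]
3] [0.4561 0.1597] 1.0928561830844883 [0.0522 0.0517]
low side [222 296  22  22 456] z [0.0131 0.0173 0.0199] [0.5665 0.2831] -1.1133375896323927 [0.0532 0.0504]
low side [269 303  29  29 477] z [0.0098 0.0173 0.02  ] [0.4456 0.2623] -0.549290024318184 [0.052  0.0493]
low side [139 307  30  30 487] z [0.0124 0.018  0.0206] [0.7235 0.3866] -0.3248079149776615 [0.0635 0.0548]
low side [185 329  27  24 546] z [0.0116 0.0178 0.0203] [0.5981 0.3916] 0.3830771472592951 [0.0522 0.0516]
low side [315 334  28  63 760] z [0.0047 0.007  0.0091] [0.2951 0.3228] -1.5609998055012557 [0.1419 0.0551]
low side [233 352  33  33 620] z [0.0127 0.0175 0.0199] [0.4667 0.4035] -0.22934757149404383 [0.0585 0.0519]
```

View pics/zoom0.png

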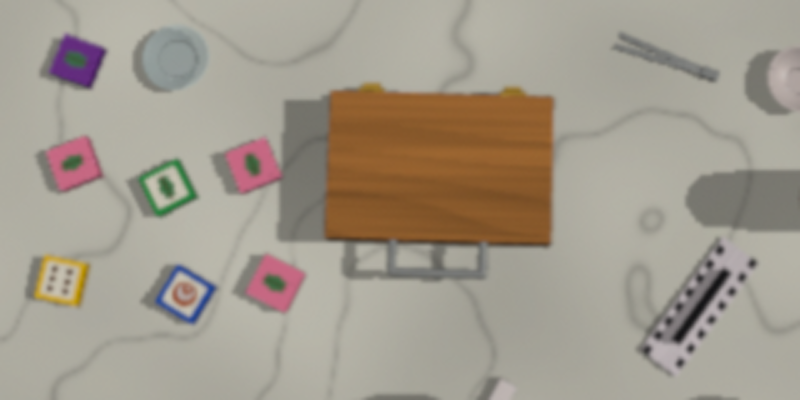

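Zoom confirms the pink tiles at (252,165), (273,283), (73,163) and the purple at (77,60) carry leaves, so they are look-alikes and red is absent. The bar and case geometry agree with the sizes given: the lid rectangle measures 250 x 205 mm with its top at z 0.053. I'll open the lid now.

```bash
cat >> H.py <<'E'
CY=-0.055; XH=np.array([np.cos(CY),np.sin(CY),0]); YH=np.array([-np.sin(CY),np.cos(CY),0])
HINGE=np.array([.6594,-.0336,.035])
def down(psi):
    """tool down, fingers closing along world angle psi"""
    from cell import manip
    j1=manip.state()["joint_pos"][0]
    psi=(psi+np.pi/2)%np.pi-np.pi/2; f=psi+np.pi/2
    return np.pi*np.array([np.cos(f/2),np.sin(f/2),0])
def st(tag=""):
    from cell import manip
    s=manip.state();print(tag,"t%.1f"%s["clock"],"tcp",s["tool_pos"].round(4),"F",s["contact_force"].round(1),"w %.4f gf %.1f"%(s["gripper_width"],s["grasp_force"]),"j6 %.2f"%s["joint_pos"][5]);return s
E
python3 - <<'E'
from H import *
from cell import manip
def bar(t): return HINGE+XH*(-.2*np.cos(t)-.009*np.sin(t))+np.array([0,0,1])*(.2*np.sin(t)+.009*np.cos(t))
off=np.array([0,0,-.019])
manip.move_pose(bar(0)+[0,0,.12],down(CY)); st("above")
manip.set_gripper(.020)
manip.move_linear(bar(0)+[0,0,.04]+off,rate=.15); st()
manip.move_linear(bar(0)+off,rate=.05); st("at bar")
manip.set_gripper(0,force=20); s=st("gripped")
E
```

```text
above t2.4 tcp [ 0.4601 -0.0233  0.1643] F [ 0.3 -0.8 -0.3] w 0.0885 gf 0.0 j6 -0.05
 t4.3 tcp [ 0.4604 -0.0227  0.0656] F [-0.4 -0.6  0.2] w 0.0196 gf 0.0 j6 -0.05
at bar t5.3 tcp [ 0.4599 -0.0226  0.0251] F [-0.6  0.2  0.4] w 0.0199 gf 0.0 j6 -0.05
gripped t5.6 tcp [ 0.4591 -0.0226  0.0253] F [-5.   0.2  6.1] w 0.0086 gf 19.2 j6 -0.05
```

```bash
python3 - <<'E'
from H import *
from cell import manip
def bar(t): return HINGE+XH*(-.2*np.cos(t)-.009*np.sin(t))+np.array([0,0,1])*(.2*np.sin(t)+.009*np.cos(t))
p0=manip.state()["tool_pos"]; off=p0-bar(0); off[2]=-.019
for t in np.arange(.15,1.71,.155):
    manip.move_linear(bar(t)+off,rate=.1); s=st("%.2f"%t)
    if s["gripper_width"]<.006 or np.linalg.norm(s["contact_force"])>45: print("stop");break
cap("side","side1")
E
```

```text
0.15 t6.0 tcp [ 0.463  -0.0228  0.0558] F [ 7.2 -0.5 -2.5] w 0.0087 gf 20.0 j6 -0.05
0.30 t6.5 tcp [ 0.4722 -0.0234  0.0866] F [15.8  0.3 -7.3] w 0.0088 gf 20.4 j6 -0.05
0.46 t6.9 tcp [ 0.4771 -0.0236  0.1128] F [ 4.4 -0.5 -2.2] w 0.0240 gf 2.2 j6 -0.05
0.61 t7.4 tcp [ 0.5014 -0.025   0.1384] F [ 41.3  -2.4 -34.3] w 0.0102 gf 22.6 j6 -0.05
stop
```

View pics/side1.png

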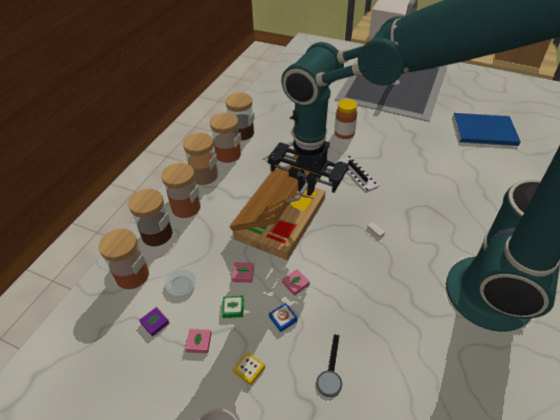

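The side view shows the lid about 35° open with the bar still held near (305,185). The red (285,232) and yellow (300,203) pockets are visible. The large force came from a sign error in my arc: the actual radius is 0.200 m, but my target was 0.2086 m. I'll correct it and continue.

```bash
cat >> H.py <<'E'
def bar(t): return HINGE+XH*(-.2*np.cos(t)+.009*np.sin(t))+np.array([0,0,1])*(.2*np.sin(t)+.009*np.cos(t))
E
python3 - <<'E'
from H import *
from cell import manip
off=np.array([0,0,-.019])
for t in [.62]+list(np.arange(.75,1.76,.125)):
    manip.move_linear(bar(t)+off,rate=.12); s=st("%.2f"%t)
    if s["gripper_width"]<.006 or np.linalg.norm(s["contact_force"])>30: print("stop");break
E
```

```text
0.62 t7.7 tcp [ 0.5021 -0.0251  0.138 ] F [ 7.4 -1.1 -6.4] w 0.0081 gf 20.3 j6 -0.04
0.75 t8.1 tcp [ 0.5204 -0.0261  0.1576] F [ 10.4  -1.6 -12.2] w 0.0077 gf 20.7 j6 -0.04
0.88 t8.4 tcp [ 0.5384 -0.0272  0.1724] F [ 10.4  -2.9 -15.5] w 0.0076 gf 21.0 j6 -0.04
1.00 t8.8 tcp [ 0.5578 -0.0283  0.1851] F [  7.4  -2.4 -14.7] w 0.0074 gf 21.0 j6 -0.04
1.12 t9.1 tcp [ 0.5792 -0.0296  0.196 ] F [  4.2  -0.9 -12.9] w 0.0078 gf 20.8 j6 -0.04
1.25 t9.5 tcp [ 0.6026 -0.0309  0.2046] F [  3.9  -2.6 -15.9] w 0.0077 gf 21.0 j6 -0.04
1.38 t9.8 tcp [ 0.6272 -0.0323  0.2106] F [  2.8  -3.7 -19.3] w 0.0074 gf 21.3 j6 -0.04
1.50 t10.2 tcp [ 0.6521 -0.0337  0.2135] F [ -0.4  -5.2 -21.1] w 0.0077 gf 21.5 j6 -0.03
1.62 t10.6 tcp [ 0.6772 -0.0351  0.2134] F [ -2.3  -5.  -20.4] w 0.0082 gf 21.4 j6 -0.03
1.75 t10.9 tcp [ 0.7017 -0.0366  0.2101] F [ -3.4  -4.8 -18. ] w 0.0082 gf 21.1 j6 -0.03
```

```bash
python3 - <<'E'
from H import *
from cell import manip
manip.set_gripper(.024); st("rel")
p=manip.state()["tool_pos"]; manip.move_linear(p+[0,0,.06],rate=.12); st("up")
manip.move_pose([.36,-.45,.25],down(0)); manip.set_gripper(.085); st("away")
c=cap("top","top2"); d=cap("side","side2")
a=cv2.resize(c["image"][120:300,110:430],(800,450),interpolation=cv2.INTER_CUBIC)
b=cv2.resize(d["image"][140:400,130:410],(560,520),interpolation=cv2.INTER_CUBIC)
cv2.imwrite("pics/z2t.png",a);cv2.imwrite("pics/z2s.png",b)
E
```

```text
rel t11.3 tcp [ 0.7055 -0.0356  0.2146] F [0.1 1.  0.7] w 0.0241 gf 0.3 j6 -0.03
up t12.0 tcp [ 0.7052 -0.0356  0.2741] F [-0.7  0.3 -0.3] w 0.0240 gf 0.0 j6 -0.03
away t15.0 tcp [ 0.36 -0.45  0.25] F [ 0.5 -0.4 -0.1] w 0.0851 gf 0.0 j6 -0.94
```

View pics/z2t.png

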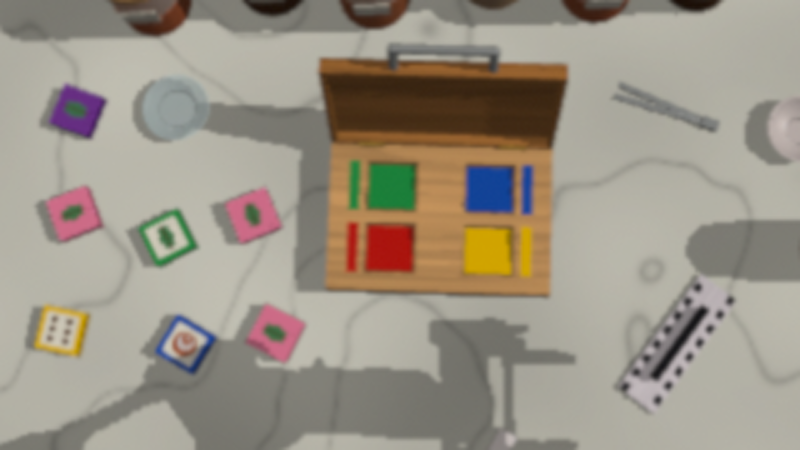

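View pics/z2s.png

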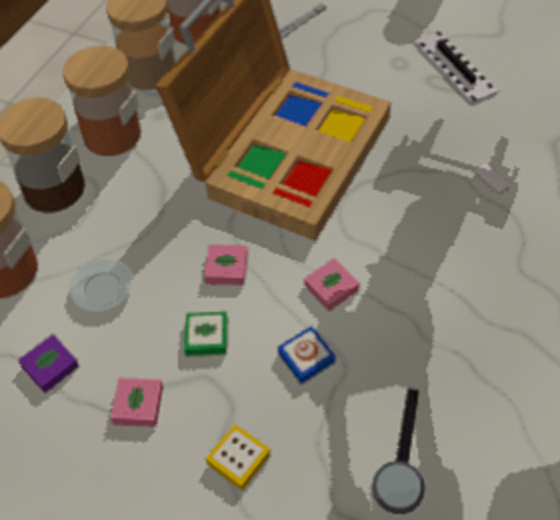

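The lid rests open. In the top crop the pockets are green (391,187), blue (490,190), red (390,249) and yellow (488,251). The plates are at green (167,237), yellow (61,331) and blue (185,343). The rule, at (675,345), has been shifted a little. Now I'll measure the pockets and plates.

```bash
cat >> H.py <<'E'
HUE2={"red":[(0,6),(174,180)],"yellow":[(20,36)],"green":[(48,85)],"blue":[(98,128)]}
def cmask(c,col,s=110,v=45):
    hsv=cv2.cvtColor(c["image"],cv2.COLOR_BGR2HSV); m=0
    for lo,hi in HUE2[col]: m=m|cv2.inRange(hsv,(lo,s,v),(hi,255,255))
    return m
def filled(c,col,xy,rad,z,s=110,v=45):
    """pixels of the convex hull of a colour within rad of xy (points cast on height z)"""
    m=cmask(c,col,s,v);vu=np.argwhere(m>0)[:,::-1]
    q=onplane(c,vu,z)[:,:2];k=vu[np.linalg.norm(q-xy,axis=1)<rad]
    if len(k)<15: return None
    h=cv2.convexHull(k.astype(np.float32)).reshape(-1,2)
    f=np.zeros(m.shape,np.uint8);cv2.fillPoly(f,[h.astype(int)],1)
    return h,np.argwhere(f>0)[:,::-1].mean(0)
def plate(C,col,xy,rad=.045):
    """xyz of the label-face centre (two views), yaw mod 90 deg, per-view estimates"""
    r=[filled(c,col,xy,rad,.018,s=80) for c in C]
    if any(x is None for x in r): return None
    # hull of all coloured pixels: the top face plus visible sides -> keep the top with the height filter of the depth
    out=[];yaw=[];cen=[]
    for c in C:
        m=cmask(c,col,80);P=cloud(c);vu=np.argwhere((m>0)&(P[...,2]>.0125)&(P[...,2]<.027))[:,::-1]
        q=onplane(c,vu,.018)[:,:2];k=vu[np.linalg.norm(q-xy,axis=1)<rad]
        h=cv2.convexHull(k.astype(np.float32)).reshape(-1,2)
        f=np.zeros(m.shape,np.uint8);cv2.fillPoly(f,[h.astype(int)],1)
        cen.append(np.argwhere(f>0)[:,::-1].mean(0));w,a,s=rect(onplane(c,h,.018)[:,:2]);out.append(w);yaw.append(a);sz=s
    X,e=tri(C[0],cen[0],C[1],cen[1])
    y=np.angle(np.mean(np.exp(4j*np.array(yaw))))/4
    return X,e,y,np.array(yaw)%(np.pi/2),[onplane(c,[u],.018)[0,:2] for c,u in zip(C,cen)],out
E
python3 - <<'E'
from H import *
np.set_printoptions(precision=4,suppress=True)
C=[load("top2"),load("side2")]
pc={}
for col,(dx,dy) in dict(green=(.03,.055),blue=(.03,-.055),red=(-.03,.055),yellow=(-.03,-.055)).items():
    g=HINGE[:2]+XH[:2]*(-.0825+dx)+YH[:2]*dy
    u=[]
    for c in C:
        m=cmask(c,col);vu=np.argwhere(m>0)[:,::-1];q=onplane(c,vu,.031)[:,:2];f=np.zeros(m.shape,np.uint8)
        k=vu[np.linalg.norm(q-g,axis=1)<.07];f[k[:,1],k[:,0]]=1
        N,L,S,ce=cv2.connectedComponentsWithStats(f);i=1+S[1:,4].argmax();u.append(ce[i])
        w,a,s=rect(onplane(c,np.argwhere(L==i)[:,::-1],.031)[:,:2]);print(col,S[i],"rect",w,a%(np.pi/2),s,onplane(c,[ce[i]],.031)[0,:2])
    X,e=tri(C[0],u[0],C[1],u[1]);pc[col]=X;d=X-HINGE;print("  tri",X,e,"case frame",d@XH+.0825,d@YH)
print("yaw of pocket pairs",[np.arctan2(*(pc[a]-pc[b])[[1,0]]) for a,b in(("green","red"),("blue","yellow"))],[np.arctan2(*(pc[a]-pc[b])[[1,0]])-np.pi/2 for a,b in(("green","blue"),("red","yellow"))])
for col,xy in dict(yellow=(.4625,.404),green=(.568,.281),blue=(.4435,.262)).items(): print(col,*plate(C,col,np.array(xy)))
for c in C:  # case top face outline
    P=cloud(c);m=((abs(P[...,2]-.0355)<.004)&(abs(P[...,0]-.57)<.12)&(abs(P[...,1]+.03)<.16));q=P[m];q=q[q[:,2]<.039]
    print("case top",rect(q[:,:2]))
E
```

```text
green [257 186  19  18 312] rect [0.613  0.0245] 1.540930306750203 [0.0508 0.0486] [0.6138 0.0234]
green [249 212  24  17 241] rect [0.6157 0.0224] 1.5293314412545809 [0.0513 0.049 ] [0.615  0.0235]
  tri [0.6143 0.0236 0.0312] 0.0012176434281296403 case frame 0.03435328344900864 0.054609449140763475
blue [297 187  18  18 312] rect [ 0.6069 -0.0867] 1.5381964387331823 [0.0486 0.048 ] [ 0.6075 -0.0869]
blue [268 188  22  15 197] rect [ 0.6093 -0.0878] 1.501133092684495 [0.0501 0.0483] [ 0.6087 -0.0862]
  tri [ 0.6083 -0.0867  0.0305] 0.0013055405790067733 case frame 0.03436715900928989 -0.055838987717243105
red [256 210  19  19 323] rect [0.5443 0.0275] 1.4796440458486453 [0.0506 0.0504] [0.5442 0.0278]
red [272 220  24  18 259] rect [0.5454 0.0263] 1.5183779928491394 [0.0517 0.0489] [0.545  0.0274]
  tri [0.5444 0.0278 0.0317] 0.0006918974388293314 case frame -0.03568264735379835 0.055015467196994516
yellow [295 211  20  19 372] rect [ 0.5375 -0.0815] 1.541634979174638 [0.0534 0.0507] [ 0.5371 -0.0818]
yellow [289 195  24  16 251] rect [ 0.5389 -0.0828] 1.5321272277669458 [0.0541 0.0
[... 339 characters left out ...]
24176575849902807 [1.3148 1.3433] [array([0.4626, 0.4024]), array([0.4631, 0.4052])] [array([0.4628, 0.4027]), array([0.4631, 0.4046])]
green [0.5661 0.2829 0.0136] 0.0026354557004353483 0.43555452015746776 [0.4584 0.4127] [array([0.5643, 0.2814]), array([0.5658, 0.2854])] [array([0.5648, 0.281 ]), array([0.5656, 0.2852])]
blue [0.4445 0.2618 0.0139] 0.0021265326018181517 -0.5491147217394299 [1.0144 1.029 ] [array([0.4432, 0.2606]), array([0.4445, 0.2641])] [array([0.4427, 0.2605]), array([0.4447, 0.2633])]
case top (array([ 0.5832, -0.0285]), np.float64(1.5114736145650545), array([0.2503, 0.1814]))
case top (array([ 0.5864, -0.0295]), np.float64(1.5140559487160496), array([0.2552, 0.1824]))
```

All consistent: pockets sit at case-frame (±0.035, ±0.055), flap mean height is about 0.031, and yaw is about -0.058. Picking blue next. I'll squeeze it on both axes so it ends up centred in the tool.

```bash
cat >> H.py <<'E'
CY2=-.058
CC=np.array([.5762,-.0293]) # case centre from the four pockets
def pocket(col):
    sx,sy=dict(green=(1,1),blue=(1,-1),red=(-1,1),yellow=(-1,-1))[col]
    a=np.array([np.cos(CY2),np.sin(CY2)]);b=np.array([-a[1],a[0]])
    return CC+a*.035*sx+b*.055*sy
def lin(x,y,z,rate=.15):
    from cell import manip
    manip.move_linear([x,y,z],rate=rate)
def descend(x,y,z0,z1,fmax,step=.001,rate=.03):
    from cell import manip
    manip.dwell(.1);b=manip.state()["contact_force"][2];z=z0
    while z>z1+1e-6:
        z=max(z-step,z1);lin(x,y,z,rate)
        f=manip.state()["contact_force"][2]-b
        if f>fmax: break
    return z,f
def pick(xy,yaw,z=.009):
    from cell import manip
    manip.set_gripper(.080);manip.move_pose([*xy,.09],down(yaw+np.pi/2))
    lin(*xy,z,.2);manip.set_gripper(0,force=6);s=st(" sq1")
    manip.set_gripper(.072);lin(*xy,.045,.2);manip.move_pose([*xy,.045],down(yaw));lin(*xy,z,.15)
    manip.set_gripper(0,force=30);s=st(" sq2")
    lin(*xy,.14,.25);s=st(" up");return abs(s["gripper_width"]-.05)<.006
def place(col):
    from cell import manip
    p=pocket(col);manip.move_pose([.50,p[1],.15],down(CY2+np.pi/2))
    lin(*p,.12,.2);lin(*p,.050,.15);print(" down",descend(*p,.050,.0375,9));return st(" placed")
E
python3 - <<'E'
from H import *
from cell import manip
C=[cap("top"),cap("side")];r=plate(C,"blue",np.array([.4440,.262]));print(r[0],r[2])
ok=pick(r[0][:2],r[2]);print(ok)
p=pocket("blue");manip.move_pose([.50,p[1],.15],down(CY2+np.pi/2));lin(*p,.12,.2);lin(*p,.055,.15);st()
c=cap("top","top3");d=cap("side","side3")
a=cv2.resize(c["image"][150:270,220:360],(560,480),interpolation=cv2.INTER_CUBIC)
b=cv2.resize(d["image"][150:270,210:350],(560,480),interpolation=cv2.INTER_CUBIC)
cv2.imwrite("pics/z3.png",cv2.resize(np.hstack([a,b]),(800,343)))
E
```

```text
[0.44453242 0.26197663 0.01395732] -0.5394504763281818
 sq1 t19.2 tcp [0.4451 0.2623 0.0098] F [-1.1 -0.5  5.5] w 0.0498 gf 6.0 j6 -0.55
 sq2 t22.3 tcp [0.4453 0.2624 0.0099] F [-0.5 -0.8  3.2] w 0.0496 gf 30.0 j6 1.02
 up t22.9 tcp [0.4437 0.2615 0.1389] F [ 0.2  0.3 -0.9] w 0.0493 gf 30.0 j6 1.02
True
 t26.6 tcp [ 0.6078 -0.0863  0.0555] F [-0.1  0.7  0.3] w 0.0496 gf 30.0 j6 -1.69
```

View pics/z3.png

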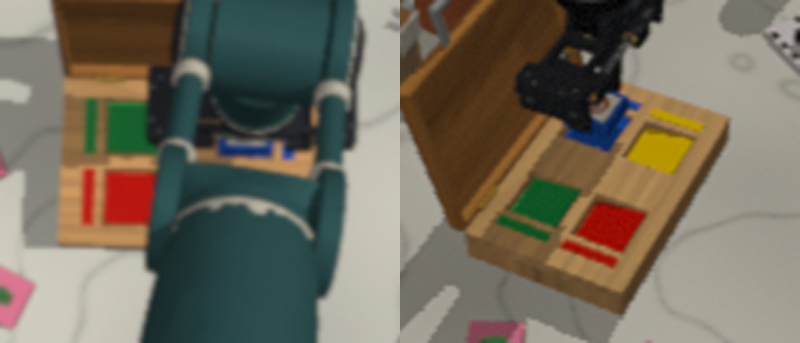

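The blue plate is held square over its pocket at about (600,120) in the right-hand view. Lowering it.

```bash
cat >> H.py <<'E'
def press(col,fx=-.017):
    from cell import manip
    a=np.array([np.cos(CY2),np.sin(CY2)]);p=pocket(col)+a*fx
    manip.set_gripper(0,force=10)
    lin(*p,.058,.15);r=descend(*p,.058,.0435,7,rate=.03);print(" press",r);st(" pressed");lin(*p,.10,.2)
E
python3 - <<'E'
from H import *
from cell import manip
p=pocket("blue");print(descend(*p,.055,.0375,9));st()
manip.set_gripper(.062);st("rel");lin(*p,.075,.15);press("blue")
lin(.50,p[1],.15,.25);manip.move_pose([.36,-.40,.25],down(0))
c=cap("top","top4");d=cap("side","side4")
a=cv2.resize(c["image"][150:270,220:360],(560,480),interpolation=cv2.INTER_CUBIC)
b=cv2.resize(d["image"][150:270,210:350],(560,480),interpolation=cv2.INTER_CUBIC)
cv2.imwrite("pics/z4.png",cv2.resize(np.hstack([a,b]),(800,343)))
for k in(c,d):
    P=cloud(k);m=np.linalg.norm(P[...,:2]-p,axis=2)<.022;q=P[m&(P[...,2]<.07)]
    A=np.c_[q[:,:2]-p,np.ones(len(q))];print(len(q),np.linalg.lstsq(A,q[:,2],rcond=None)[0].round(4))
E
```

```text
(0.0375, np.float64(0.7662340814169826))
 t31.3 tcp [ 0.6079 -0.0862  0.0374] F [ 0.3 -0.1  0. ] w 0.0498 gf 30.0 j6 -1.69
rel t31.7 tcp [ 0.6079 -0.0862  0.0375] F [-0.5  0.6  0.6] w 0.0621 gf 0.0 j6 -1.69
 press (0.04399999999999999, np.float64(8.961010147340323))
 pressed t37.0 tcp [ 0.591  -0.0853  0.0451] F [-3.9  1.1  9. ] w 0.0003 gf 4.4 j6 -1.70
191 [ 0.0012 -0.0024  0.0452]
129 [ 0.0558 -0.0026  0.0457]
```

View pics/z4.png

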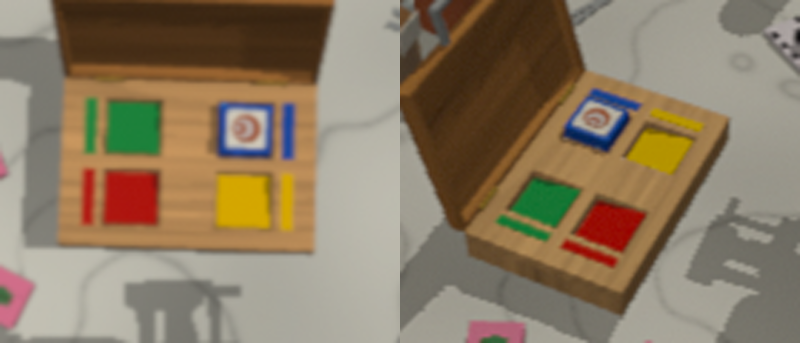

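Blue sits level, with its top at 0.045 at (245,128) in the left view. Next are green and yellow.

```bash
cat > job.py <<'E'
import sys
from H import *
from cell import manip
col=sys.argv[1];g=np.array(eval(sys.argv[2]))
C=[cap("top"),cap("side")];r=plate(C,col,g,.06);print(col,r[0],r[2],r[3])
assert np.linalg.norm(r[0][:2]-g)<.05 and abs(r[0][2]-.016)<.006
if not pick(r[0][:2],r[2]): print("PICK?");sys.exit()
s=place(col)
if abs(s["gripper_width"]-.05)>.005 or s["tool_pos"][2]>.0395: print("PLACE?");cap("side","side_"+col);sys.exit()
manip.set_gripper(.062);p=pocket(col);lin(*p,.075,.15);press(col)
lin(.50,p[1],.15,.25);manip.move_pose([.36,-.40,.25],down(0))
for n in("top","side"):
    k=cap(n,n+"_"+col);P=cloud(k);m=np.linalg.norm(P[...,:2]-p,axis=2)<.022;q=P[m&(P[...,2]<.07)]
    A=np.c_[q[:,:2]-p,np.ones(len(q))];print(len(q),np.linalg.lstsq(A,q[:,2],rcond=None)[0].round(4))
st("end")
E
python3 job.py green "[.5661,.2829]"
```

```text
green [0.56590963 0.2826861  0.01452153] 0.42997724497883993 [0.45837516 0.40157933]
 sq1 t44.4 tcp [0.5666 0.283  0.01  ] F [-0.4  0.3  4.4] w 0.0501 gf 6.0 j6 1.56
 sq2 t47.5 tcp [0.5667 0.283  0.0101] F [-0.9 -0.2  4. ] w 0.0493 gf 30.0 j6 -0.01
 up t48.2 tcp [0.565  0.2823 0.1387] F [-0.5  0.3 -1.4] w 0.0498 gf 30.0 j6 -0.01
 down (0.0375, np.float64(-0.830335480683529))
 placed t54.2 tcp [0.6143 0.0236 0.0374] F [-0.1 -0.2 -1. ] w 0.0494 gf 30.0 j6 -1.51
 press (0.04399999999999999, np.float64(8.674520412096765))
 pressed t59.9 tcp [0.5975 0.0246 0.0451] F [-3.5 -0.6  8.7] w 0.0006 gf 4.3 j6 -1.51
191 [-0.0014  0.0244  0.0454]
151 [0.043  0.0027 0.0455]
end t62.7 tcp [ 0.3606 -0.399   0.2496] F [ 0.6  0.6 -0.8] w 0.0005 gf 0.0 j6 -0.88
```

```bash
python3 job.py yellow "[.4634,.4038]"; python3 - <<'E'
from H import *
c,d=load("top_yellow"),load("side_yellow")
a=cv2.resize(c["image"][150:300,220:420],(533,400),interpolation=cv2.INTER_CUBIC)
b=cv2.resize(d["image"][150:270,210:350],(467,400),interpolation=cv2.INTER_CUBIC)
cv2.imwrite("pics/z5.png",cv2.resize(np.hstack([a,b]),(800,320)))
for k in(c,d):
    P=cloud(k);z=P[...,2];m=((z>.0035)&(z<.03)&(abs(P[...,0]-.42)<.12)&(P[...,1]<-.2)&(P[...,1]>-.43)).astype(np.uint8)
    N,L,S,_=cv2.connectedComponentsWithStats(m)
    for i in range(1,N):
        if S[i,4]>150: q=P[L==i];print("rule",S[i],rect(q[:,:2]),"rib",(lambda r:(len(r),r.mean(0),rect(r[:,:2])))(q[q[:,2]>.013]))
    m=((z>.10)&(z<.13)&(abs(P[...,0]-.53)<.12)&(P[...,1]<-.38)&(P[...,1]>-.56));print("jar",P[m].mean(0),m.sum())
E
```

```text
yellow [0.46340779 0.4037237  0.01325037] -0.23330995572191765 [1.33172076 1.34325198]
 sq1 t68.1 tcp [0.4639 0.4042 0.0099] F [-0.5  0.1  5.6] w 0.0499 gf 6.0 j6 -0.66
 sq2 t71.2 tcp [0.4641 0.4042 0.01  ] F [1.  0.2 3.9] w 0.0497 gf 30.0 j6 0.91
 up t71.8 tcp [0.4626 0.4031 0.1388] F [-0.   0.3 -0.5] w 0.0492 gf 30.0 j6 0.91
 down (0.0375, np.float64(1.1412886241793543))
 placed t78.4 tcp [ 0.5381 -0.0822  0.0375] F [ 0.7 -0.4 -0.1] w 0.0496 gf 30.0 j6 -1.71
 press (0.04399999999999999, np.float64(11.146773207126252))
 pressed t84.1 tcp [ 0.5211 -0.0812  0.0451] F [-5.4  1.4 10.7] w 0.0008 gf 4.9 j6 -1.71
196 [ 0.0107 -0.0046  0.0448]
140 [ 0.0462 -0.0027  0.0455]
end t86.4 tcp [ 0.3605 -0.3989  0.2492] F [0.5 0.1 0.5] w 0.0005 gf 0.0 j6 -0.88
rule [355 230  50  56 875] (array([ 0.42924731, -0.29425327]), np.float64(-0.6808985185418841), array([0.16524536, 0.05887452])) rib (141, array([ 0.42866975, -0.29385304,  0.01913049]), (array([ 0.43495007, -0.30242538]), np.float64(-0.6682406470387914), array([0.12171144, 0.01614499])))
jar [ 0.52935625 -0.47447584  0.11889746] 479
rule [337 155  42  37 564] (array([ 0.43575504, -0.2965943 ]), np.float64(-0.6675189969624071), array([0.17507574, 0.05864457])) rib (102, array([ 0.43093576, -0.29023786,  0.01905954]), (array([ 0.43208026, -0.29316626]), np.float64(-0.6860728408028258), array([0.09984257, 0.01453977])))
jar [ 0.53165666 -0.46816701  0.11702455] 252
```

View pics/z5.png

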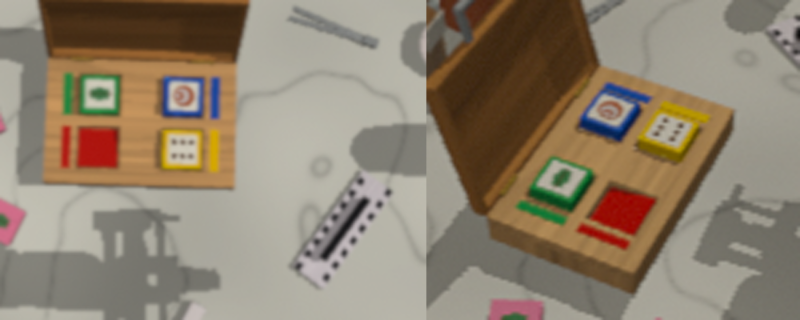

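All three plates are seated: green (100,95), blue (183,97) and yellow (182,150), with tops at 0.045. The rule is at (342,230), centred at (0.430,-0.2935) with angle -0.675 and rib top about 0.019–0.020, which matches the given size. I'll pick it up by the rib.

```bash
python3 - <<'E'
from H import *
from cell import manip
xy=np.array([.430,-.2935]);a=-.675
manip.set_gripper(.045);manip.move_pose([*xy,.10],down(a+np.pi/2));lin(*xy,.04,.2);r=descend(*xy,.016,.0085,4,.0015);print(r)
manip.set_gripper(0,force=40);s=st("grip");zg=s["tool_pos"][2]
lin(*xy,.10,.15);s=st("up")
if not .006<s["gripper_width"]<.013: raise SystemExit("lost")
x=np.array([np.cos(CY2),np.sin(CY2)]);t=CC-x*(.1075+.012)
manip.move_pose([*t,.10],down(CY2));lin(*t,.03,.15);z,f=descend(*t,.02,zg-.001,3,.001);print("floor",z,zg,f)
st();cap("top","top6");cap("side","side6")
E
```

```text
(0.008500000000000002, np.float64(-1.305592551018039))
grip t91.1 tcp [ 0.43   -0.2935  0.0086] F [-0.3  0.6 -0. ] w 0.0097 gf 40.0 j6 -1.54
up t91.9 tcp [ 0.4294 -0.293   0.0992] F [-1.1  0.2 -1.7] w 0.0099 gf 40.0 j6 -1.54
floor 0.00799999999999999 0.008563184852538895 5.8379056185820914
 t97.2 tcp [ 0.4571 -0.0224  0.0085] F [-2.1  0.3  5.3] w 0.0094 gf 40.0 j6 -0.05
```

```bash
python3 - <<'E'
from H import *
from cell import manip
x=np.array([np.cos(CY2),np.sin(CY2)]);y=np.array([-x[1],x[0]]);t=CC-x*(.1075+.012)
lin(*t,.0088,.05);manip.dwell(.1);b=manip.state()["contact_force"][:2]@x
for d in np.arange(.002,.0201,.001):
    lin(*(t+x*d),.0088,.03);f=manip.state()["contact_force"][:2]@x-b
    if f<-8: break
print("contact at",d,f);st()
manip.set_gripper(.0132);st("rel");p=manip.state()["tool_pos"]
lin(p[0],p[1],.08,.15);q=t-x*.06;lin(*q,.10,.2);manip.set_gripper(0,force=10)
# push both ends home from the front edge (edge 25 mm in front of the rule's centre; finger half 17.5)
for yy in(-.055,.055,0):
    s0=t+y*yy-x*.05;lin(*s0,.05,.25);lin(*s0,.0035,.15);manip.dwell(.1);b=manip.state()["contact_force"][:2]@x
    for d in np.arange(0,.031,.0015):
        lin(*(s0+x*d),.0035,.05);f=manip.state()["contact_force"][:2]@x-b
        if f<-6: break
    print("end",yy,d,f);st();lin(*s0,.0035,.15);lin(*s0,.05,.2)
lin(*(t-x*.05),.12,.2);manip.move_pose([.36,-.40,.25],down(0));st("end")
c=cap("top","top7");d=cap("side","side7")
a=cv2.resize(c["image"][90:270,210:370],(400,450),interpolation=cv2.INTER_CUBIC)
b=cv2.resize(d["image"][150:270,240:350],(400,450),interpolation=cv2.INTER_CUBIC)
cv2.imwrite("pics/z7.png",np.hstack([a,b]))
E
```

```text
contact at 0.016 -10.896043406010305
 t101.4 tcp [ 0.4691 -0.0231  0.0085] F [-11.9  -0.5  11.5] w 0.0098 gf 40.0 j6 -0.04
rel t101.7 tcp [ 0.4707 -0.0232  0.0084] F [-6.4 -1.   4. ] w 0.0135 gf 3.2 j6 -0.04
end -0.055 0.0285 -8.611187066820937
 t109.2 tcp [ 0.4294 -0.0758  0.003 ] F [-8.5  0.1  8. ] w 0.0001 gf 6.3 j6 -0.17
end 0.055 0.0285 -9.13246158884246
 t116.1 tcp [0.4358 0.0339 0.0031] F [-9.2  0.5  9.7] w 0.0008 gf 6.2 j6 0.08
end 0 0.0285 -10.457140002064845
 t122.7 tcp [ 0.4326 -0.0209  0.0031] F [-10.   -0.8   9.6] w 0.0005 gf 6.3 j6 -0.05
end t125.5 tcp [ 0.3601 -0.3989  0.249 ] F [ 0.4 -0.  -0.4] w 0.0006 gf 0.0 j6 -0.88
```

View pics/z7.png

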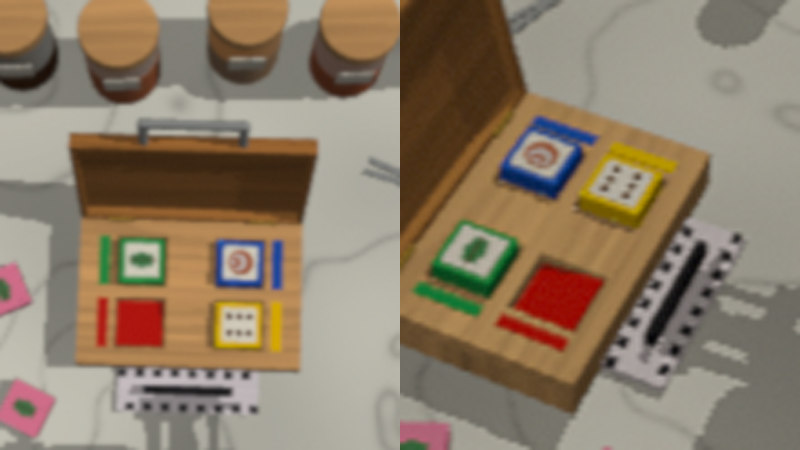

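The final view shows the lid back on its stop and three plates seated. The rule lies along the front face at (187,390) in the left view, within both ends. One numeric check of the rule pose before handing in.

```bash
python3 - <<'E'
from H import *
x=np.array([np.cos(CY2),np.sin(CY2)]);y=np.array([-x[1],x[0]])
for n in("top7","side7"):
    c=load(n);P=cloud(c);g=cv2.cvtColor(c["image"],cv2.COLOR_BGR2GRAY)
    q=P[(g<70)&(P[...,2]>.013)&(P[...,2]<.026)];k=np.c_[(q[:,:2]-CC)@x,(q[:,:2]-CC)@y];k=k[(abs(k[:,0]+.1075)<.02)&(abs(k[:,1])<.08)]
    print(n,"rib",len(k),k.mean(0).round(4),"slope",np.polyfit(k[:,1],k[:,0],1)[0].round(4))
    k=np.c_[(P[...,:2].reshape(-1,2)-CC)@x,(P[...,:2].reshape(-1,2)-CC)@y];z=P[...,2].ravel()
    m=(z>.003)&(z<.010)&(abs(k[:,0]+.108)<.03)&(abs(k[:,1])<.11);print(" bar",np.percentile(k[m],[1,50,99],axis=0).round(4).tolist(),z[m].mean().round(4))
    m=(z>.10)&(abs(k[:,0]-.1)<.1)&(abs(k[:,1])<.12)&(z<.2);w=np.polyfit(z[m],k[m,0],1);print(" lid lean",(np.pi/2+np.arctan(w[0])).round(3))
E
```

```text
top7 rib 86 [-0.1089 -0.0028] slope -0.0016
 bar [[-0.1363, -0.1009], [-0.109, 0.0016], [-0.0834, 0.1036]] 0.0062
 lid lean 1.737
side7 rib 85 [-0.1072  0.0019] slope 0.0028
 bar [[-0.132, -0.0877], [-0.1092, 0.0112], [-0.079, 0.099]] 0.0062
 lid lean 1.734
```

```bash
python3 - <<'E'
from H import *
c=load("top7");p=onplane(c,[[287.6,140.4]],.229)[0];print("handle case x from hinge",(p-HINGE)@XH,"1.8 ->",(bar(1.8)-HINGE)@XH,"1.7 ->",(bar(1.7)-HINGE)@XH)
from cell import order
if (p-HINGE)@XH>.045: print(order.close_job())
E
```

```text
handle case x from hinge 0.05050360692368269 1.8 -> 0.054205047616521236 1.7 -> 0.03469388215317716
the job is handed in; nothing more can be done
None
```

The job is handed in: the lid is open on its stop, and the blue, green and yellow plates are pressed level in their own recesses. No red plate was on the counter. The rule lies flush along the case front, and the jar and look-alikes were left alone.

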